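Set the test cell's electrode gap with a gauge blade

TASK

Lay the loose steel gauge blade flat on the stage of the test cell and slide it through the gap between the two electrodes up to the white end stop. Let go of it and turn the cell's adjusting screw clockwise, pushing its tommy bar round, until the upper electrode just drags on the blade without clamping it hard. Then draw the blade out and lay it flat on the bench well clear of the cell, leaving the screw as you set it and the other things on the bench where they are.

Things in the scene. Friction and masses are not known exactly. Their poses are not given: they have to be found in the camera images.
- cell: The parallel plate test cell, fixed to the bench. Origin: on the vertical screw axis at bench level; z up, +y from the axis to the open end of the stage. Blades go in from there towards -y. Its grey base has its flat top (the stage) at 22 mm: 110 mm wide (x) from y = -48 to +48 mm, then 60 mm wide to y = +145 mm. Two 12 mm columns with 21 mm collars stand at x = -45 and +45 mm, y = 0.
- stage (a point): Centre of the flush lower electrode (brass, 52 mm in diameter, in a white ring): on the screw axis, at the height of the stage, 22 mm above the bench. Axes as the cell's.
- end_stop (a point): Face of the white end stop at stage height, 34 mm beyond the screw axis (cell y = -34 mm), on the cell's centre line. The stop is 34 mm wide and 5 mm high.
- yoke (a point): Centre of the yoke's top, on the screw axis 116 mm above the bench. The aluminium yoke across the column tops is 112 mm long (cell x), 30 mm wide (y), 16 mm high; small screw heads and the brass nut stand up to 7 mm above it.
- electrode: The upper electrode: brass disc 52 mm in diameter, 8 mm thick, under a crosshead (112 x 22 mm, 20 to 32 mm above the disc's lower face) riding on the columns. Origin: centre of its flat lower face. Its height above the stage is the gap: 9 to 11.5 mm at the start, least about 1.5 mm. It hangs on disc springs and gives way upwards by up to 3 mm, 6 N per mm, when the screw presses it on a blade.
- screw (a joint): Angle of the adjusting screw, rad; grows as it turns clockwise seen from above, which lowers electrode and screw 1.91 mm per rad (12 mm per turn): gap = 12 mm - 1.91 mm x angle while no blade holds the electrode up. Range 0 to 5.4. At 0 the bar lies along the cell's x, bar_end at +x; at angle q it is turned by -q about z. It stays where left (friction 0.06 N m), hardly giving a feel of the blade.
- bar_end (a point): Centre of the black end of one arm of the tommy bar, 51 mm from the screw axis. The bar, a level rod 8.4 mm thick, runs through the screw's head (23 mm in diameter, from 16 mm below to 12 mm above the bar), alike on both sides; its black ends are 15 mm thick, 16 mm long. It is 118 mm above the free electrode's lower face: about 150 mm above the bench at the start, 145 mm when set.
- gauge: Gap gauge, loose, 0.15 to 0.23 kg: flat steel blade 5 mm thick, 22 mm wide, round at the tip, with an upright aluminium grip near its other end, 14 mm thick (its x), 30 mm long (its y), 41 mm high over all. Origin: on the underside below the grip. The blade points to -y: tip at y = -155 mm, other end at +16 mm. In the cell, against the end stop, its origin is at cell y = +121 mm, axes parallel.
- gauge_tip (a point): Tip of the gauge blade, at half its thickness.
- gauge_grip (a point): Middle of the gauge's grip, 29 mm above the underside: take it here from above, fingers across the 14 mm; the blade sticks out 4 mm on either side below.
- coax_adapter: Bystander: small brass coaxial adapter lying on the bench just right of the cell (its -y side), 36 mm long.
- coax_load: Bystander: small brass and steel coaxial load lying beside the adapter, 24 mm long.
- spanner: Bystander: torque spanner with a banded handle lying at the back left of the bench, 151 mm long.
- screwdriver: Bystander: green handled screwdriver at the right of the bench, 187 mm long.

How it is judged:
By the outcome, as a careful person would: the job done as asked, in the order asked, and still so for the second after the job is handed in, with the robot touching nothing.
It also fails if it takes over 72 s, if anything falls off the work surface, if the arm or the gripper's body presses on something with over 40 N, if the wrist force passes 120 N, or if a joint passes its speed limit or range.

ROBOT

A 6-joint arm with a two-finger parallel gripper is mounted at the origin on the work surface; the furniture and walls round the work are solid. World frame = base frame: x ahead of the robot, y to its left, z up, the work surface at z = 0. Lengths are in m, angles in rad, forces in N, time in s.
With the tool pointing down it reaches from about 0.275 to 1 m from the base axis. Payload 8.4 kg.
Tool frame: the origin (TCP) lies on the centre line of the jaws, within the pads' length; the fingertips stand 17 mm ahead of it and the grasp point (between the pads) lies 2 mm behind it (bot.tcp_to_tips is the z of the fingertips in the tool frame, in m); z points along the fingers, y is the line along which they close (so a half turn about z gives the same grasp; the last joint's range is limited). The gripper opens to 85 mm and grips with 20 to 120 N. Pads are 22 mm wide; open, the fingers measure 114 mm over their backs; the gripper's body (76 mm by 85 mm) begins 54 mm behind the grasp point. The pads swing forward as they close: fully open they stand 13 mm farther back than shut.
Start: joints at [-0.002, 0.353, 1.633, -0, 1.155, -0.002], TCP at [0.625, -0, 0.248] pointing down, gripper open.
Joint ranges: [-2.63, 2.63], [-0.92, 2.1], [0.06, 2.66], [-1.3, 4.44], [0, 2.69], [-3.02, 3.02]. Speed limits (rad/s): [2.22, 2.22, 2.79, 3.14, 3.14, 3.14].

INTERFACE

Orientations are given as a unit quaternion [x, y, z, w].
In Python, from workcell import bot, hand, kinematics, get_obs, vision, hand_in gives the robot as it stands. The module is installed in compiled form; this text tells all that it offers. Calls block until the motion is done:
- bot.reach(position, orientation): joint-space move of the TCP to a pose.
- bot.servo_line(position, ori=None, velocity=0.15): straight line of the TCP; ori=None keeps the orientation; velocity is the mean speed in m/s.
- bot.goto_joints(angles): joint-space move.
- hand.move_gripper(opening, strength=None): finger opening in m; strength is the grip in N (None keeps the last); returns when the fingers have stopped.
- bot.dwell(seconds).
- kinematics.solve_ik(position, orientation): joint angles nearest the present ones, or None.
- get_obs(): the state.
- vision.read_camera(name): name is "scene" or "side" or "wrist"; returns a dict with "frame" (400x640x3 uint8, red, green, blue), "intrinsics" (3x3 intrinsics, pixels), "dist" ([k1, k2, p1, p2, k3] as OpenCV has them; the pictures are not rectified), "view" (4x4, takes a point from world to camera coordinates). Camera axes: x right, y down, z forward; pixel columns grow to the right and rows downward; lengths in m; the calibration is good to about 2 mm. A picture is of the moment at which its call begins. There is no depth.
A pose or a line that the arm cannot do raises bot.IKError and nothing moves.
- hand_in(): hands the job in; it is judged then, once.
The state is a dict: "time_s": time; "joint_pos": joint angles; "joint_vel": joint speeds; "joint_efforts": joint torques, N m; "position": TCP position; "orientation": TCP orientation; "wrist_force": force on the tool from outside, world axes, zero at the start; "ft_torque": the same for the moment, N m; "gripper_width": finger opening in m; "grip_force": force on a finger pad.
Only numpy, scipy, OpenCV 4.12 (cv2) and the standard library are available. Lean on these libraries where they do the work, as an engineer would, in place of code of your own. Each camera call takes 0.05 s, during which the arm holds its last target. There are 200 camera calls.

## Working session

There is one attempt and no reset: what is moved stays moved. The work goes in short steps, each a Python script; the robot and the scene stay as the last script left them, time stands still between calls to the robot, and variables do not carry over. Pictures are saved under pics/ and viewed, at most 10 in all, crops included, and the job is handed in when it is done.

```bash
mkdir -p pics; ls; cat > h.py <<'E'
import numpy as np, cv2
from workcell import bot, hand, kinematics, get_obs, vision, hand_in
def cam(n,save=None):
    c=vision.read_camera(n)
    if save: cv2.imwrite(f'pics/{save}.png',c['frame'][:,:,::-1]); np.savez(f'pics/{save}.npz',**{k:np.array(c[k]) for k in c})
    return c
def load(s): return dict(np.load(f'pics/{s}.npz'))
def ray(c,uv):
    p=cv2.undistortPoints(np.array([[uv]],float),np.array(c['intrinsics'],float),np.array(c['dist'],float))[0,0]
    V=np.array(c['view']);R=V[:3,:3];o=-R.T@V[:3,3];d=R.T@np.array([p[0],p[1],1]);return o,d/np.linalg.norm(d)
def onz(c,uv,z):
    o,d=ray(c,uv);return o+d*(z-o[2])/d[2]
def tri(*cu):
    A=np.zeros((3,3));b=np.zeros(3);L=[ray(c,u) for c,u in cu]
    for o,d in L:
        P=np.eye(3)-np.outer(d,d);A+=P;b+=P@o
    x=np.linalg.solve(A,b);return x,[float(np.linalg.norm((np.eye(3)-np.outer(d,d))@(x-o))) for o,d in L]
def proj(c,p):
    V=np.array(c['view']);return cv2.projectPoints(np.array(p,float).reshape(-1,1,3),cv2.Rodrigues(V[:3,:3])[0],V[:3,3],np.array(c['intrinsics'],float),np.array(c['dist'],float))[0][:,0]
E
python3 - <<'E'
from h import *
for n in ['scene','side','wrist']:
    c=cam(n,n+'0');V=c['view'];print(n,-V[:3,:3].T@V[:3,3],V[2,:3])
s=get_obs();print(s)
E
```

```text
pics
scene [-0.40741913 -0.78891138  0.75869996] [ 0.63262438  0.62483134 -0.45757206]
side [0.484346   1.37874877 0.91568986] [-0.01084661 -0.83979064 -0.54280202]
wrist [0.62510686 0.07387295 0.3736344 ] [-4.45938519e-04 -2.89436531e-01 -9.57197104e-01]
{'time_s': 0.15, 'joint_pos': array([-2.41164497e-03,  3.53513753e-01,  1.63395009e+00, -1.53167615e-05,
        1.15516217e+00, -2.39081607e-03]), 'joint_vel': array([-3.33230807e-04, -9.14971356e-04, -1.77891643e-03, -7.70676492e-04,
        2.29266615e-06,  1.26094054e-03]), 'joint_efforts': array([-7.39769093e-04, -6.05638933e+01, -3.42338884e+01, -2.29960733e-05,
        6.16452831e-03, -4.00942213e-05]), 'position': array([ 6.24672596e-01, -1.10510321e-05,  2.47724348e-01]), 'orientation': array([ 7.07111862e-01,  7.07101512e-01, -3.69433709e-04, -3.61282087e-04]), 'wrist_force': array([-0.17862283,  0.11713039,  0.46560735]), 'ft_torque': array([-0.01105229, -0.00749818, -0.00916234]), 'grip_force': 0.0, 'gripper_width': 0.08529168092941652}
```

View pics/scene0.png

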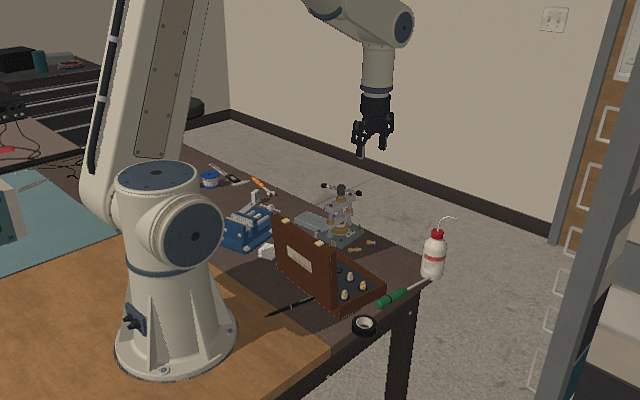

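View pics/side0.png

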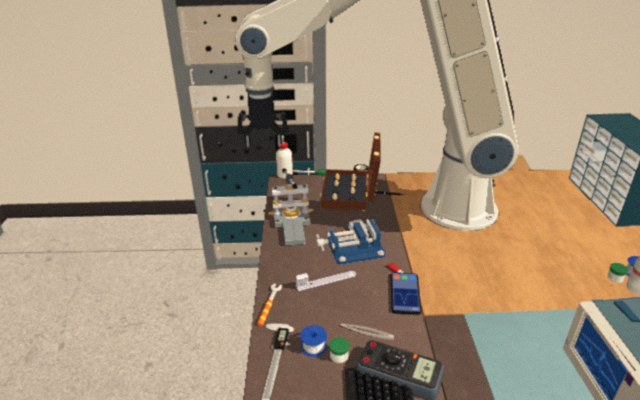

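The scene view shows the cell at about (340,215) and the case, vise and screwdriver around it. In the side view the cell is at (291,205), with its stage toward the camera. The gauge is probably the bright strip from (298,282) to (355,274), and the spanner is at (270,305).

```bash
python3 - <<'E'
from h import *
c=load('side0')
for n,uv,z in [('grip',(302,282),.04),('tip',(355,274),.0025),('stageend',(293,242),.022),('bar?',(291,182),.15)]: print(n,onz(c,uv,z))
a=cv2.imread('pics/side0.png');s=load('scene0')
A=cv2.resize(a[160:300,250:400],None,fx=4,fy=4,interpolation=cv2.INTER_CUBIC)
cv2.imwrite('pics/sideA.png',A)
b=cv2.imread('pics/scene0.png');cv2.imwrite('pics/sceneA.png',cv2.resize(b[150:270,200:400],None,fx=4,fy=4,interpolation=cv2.INTER_CUBIC))
E
```

```text
grip [0.51301323 0.39077057 0.04      ]
tip [0.36870525 0.32104502 0.0025    ]
stageend [0.54048546 0.19452121 0.022     ]
bar? [0.54384202 0.06512563 0.15      ]
```

View pics/wrist0.png

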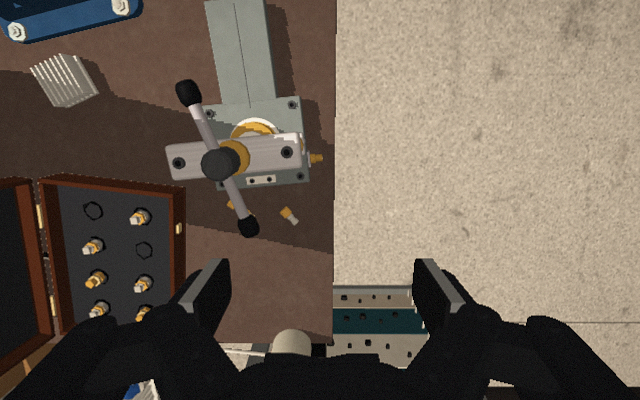

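View pics/sideA.png

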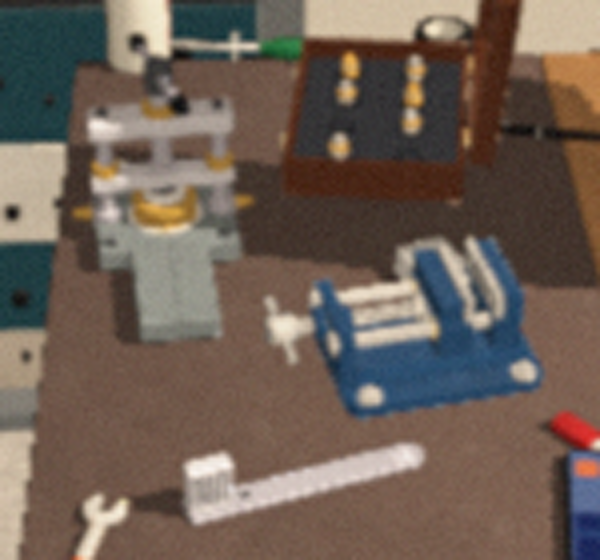

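The wrist view shows the cell's screw head at (217,163) with bar ends at (188,92) and (248,226). The stage runs up the image, which is +y. The side crop confirms the gauge, with its grip at about (303,280) and tip at (354,274) in the full image. I'll take closer wrist views.

```bash
python3 - <<'E'
from h import *
q=[.70710678,.70710678,0,0]
for n,p in [('c1',(.56,.10,.30)),('c2',(.52,.03,.36)),('g2',(.43,.30,.30)),('g1',(.46,.33,.22))]:
    try: bot.reach(p,q)
    except bot.IKError as e: print(n,e); continue
    cam('wrist',n)
s=get_obs();print(s['time_s'],s['position'])
for n in ['c1','g1']:
    print(n,load(n)['intrinsics'])
a=[cv2.imread(f'pics/{n}.png') for n in ('c1','c2')]
b=[cv2.imread(f'pics/{n}.png') for n in ('g1','g2')]
cv2.imwrite('pics/mc.png',np.vstack([x[:300] for x in a]));cv2.imwrite('pics/mg.png',np.vstack([x[:300] for x in b]))
E
```

```text
2.9833 [0.46046959 0.3293719  0.22122523]
c1 [[309.91697866   0.         321.30636165]
 [  0.         309.91697866 204.8010774 ]
 [  0.           0.           1.        ]]
g1 [[309.91697866   0.         321.30636165]
 [  0.         309.91697866 204.8010774 ]
 [  0.           0.           1.        ]]
```

View pics/mc.png

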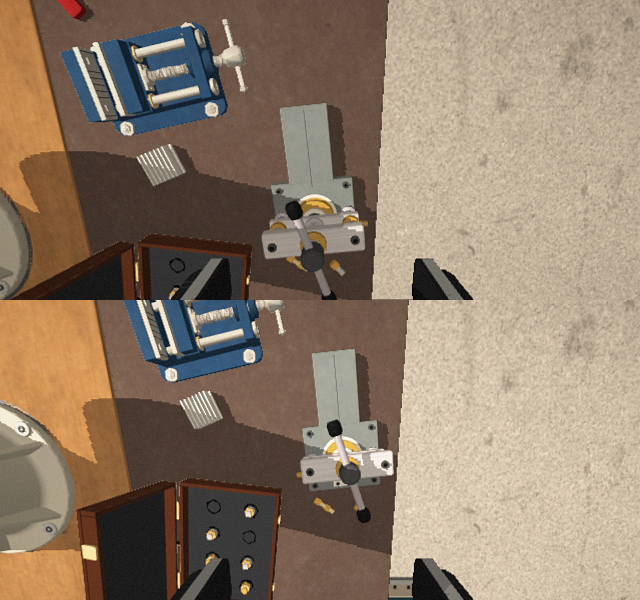

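View pics/mg.png

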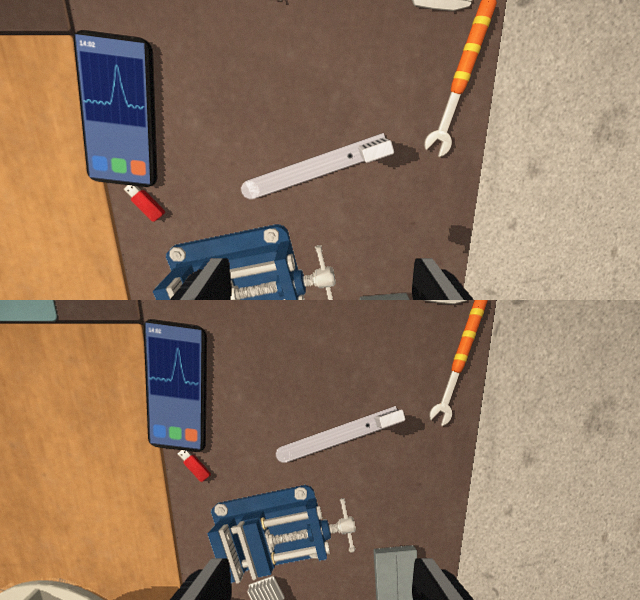

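The cell montage shows the stage's end corners at c1 (280,107)/(327,103) and c2 (312,52)/(354,49). In the gauge montage the tip is at g1 (243,191) / g2 (277,155), and the grip's top is at g1 (378,150) / g2 (392,117). Next I'll measure these with masks.

```bash
cat > m.py <<'E'
from h import *
def blob(c,win,f):
    u0,u1,v0,v1=win;im=c['frame'][v0:v1,u0:u1].astype(int);m=f(im[...,0],im[...,1],im[...,2]).astype(np.uint8)
    n,l,s,_=cv2.connectedComponentsWithStats(m);k=1+np.argmax(s[1:,4])
    ct=max(cv2.findContours((l==k).astype(np.uint8),0,cv2.CHAIN_APPROX_NONE)[0],key=cv2.contourArea)[:,0]+[u0,v0]
    return ct,s[k,4]
def line(P):
    v=cv2.fitLine(P.astype(np.float32),cv2.DIST_HUBER,0,.01,.01).ravel();return v[2:],v[:2]
E
python3 - <<'E'
from m import *
def rect_on(c,ct,z): # min area rect of contour cast on plane
    P=np.array([onz(c,p,z)[:2] for p in ct]);(x,y),(w,h),a=cv2.minAreaRect((P*1000).astype(np.float32));return P,(x,y,w,h,a),cv2.boxPoints(((x,y),(w,h),a))
for n,win in [('c1',(268,340,95,178)),('c2',(300,368,42,118))]:
    c=load(n);ct,a=blob(c,win,lambda r,g,b:(g>=r)&(g>60))
    P,r,_=rect_on(c,ct,.022);print(n,a,np.round(r,2))
    # corners of the open end in pixels
    k=ct[ct[:,1]<win[3]-8]; print('corners',k[np.argmin(k.sum(1))],k[np.argmax(k[:,0]-k[:,1])])
for n,win in [('g1',(225,405,115,215)),('g2',(265,415,100,170))]:
    c=load(n);ct,a=blob(c,win,lambda r,g,b:(g>115)&(b>105))
    tip=ct[ct[:,0]<ct[:,0].min()+90 if n=='g1' else ct[:,0]<ct[:,0].min()+70]
    P,r,_=rect_on(c,tip,.005);print(n,a,np.round(r,2),'ext',ct.min(0),ct.max(0),tip[np.argmin(tip[:,0])])
    ct2,a2=blob(c,win,lambda r,g,b:(np.minimum(np.minimum(r,g),b)>215))
    P,r,_=rect_on(c,ct2,.041);print(' top',a2,np.round(r,2),cv2.minAreaRect(ct2.astype(np.float32)))
for n,uv in [('c1',(312,256)),('c2',(349,174))]: print(n,onz(load(n),uv,.16))
print('head',tri((load('c1'),(312,256)),(load('c2'),(349,174))))
print('blackend',tri((load('c1'),(293,210)),(load('c2'),(335,128))))
print('stage corners',tri((load('c1'),(280,107)),(load('c2'),(312,52))),tri((load('c1'),(327,103)),(load('c2'),(354,49))))
print('tip',tri((load('g1'),(243,191)),(load('g2'),(277,155))))
a=[cv2.resize(cv2.imread(f'pics/{n}.png')[v:v+100,u:u+200],None,fx=4,fy=3) for n,u,v in (('g1',230,110),('c1',220,200))]
cv2.imwrite('pics/z.png',np.vstack(a))
E
```

```text
c1 2630 [542.32 134.45  58.91  94.19   5.84]
corners [280 108] [326 104]
c2 2342 [541.98 136.54  58.68  89.77   5.68]
corners [313  53] [354  50]
g1 3119 [421.43 332.4  110.32  22.45  19.35] ext [241 133] [393 199] [241 186]
 top 347 [514.98 365.43  27.77  11.9   19.24] ((377.2436828613281, 150.7630615234375), (12.032068252563477, 29.1972713470459), 70.82099914550781)
g2 2184 [417.55 330.91 101.69  22.3   19.38] ext [276 106] [404 162] [276 150]
 top 87 [516.54 367.94  23.95   9.54   5.58] ((392.78717041015625, 115.87128448486328), (8.258808135986328, 20.298757553100586), 84.2894058227539)
c1 [0.55186664 0.04320558 0.16      ]
c2 [0.55052572 0.03827463 0.16      ]
head (array([0.55167303, 0.03529517, 0.14422846]), [0.0003179056738406909, 0.00031790567384057915])
blackend (array([0.53485005, 0.08590087, 0.15184439]), [0.0006575669860112691, 0.0006575669860111966])
stage corners (array([0.50909402, 0.17921472, 0.02320562]), [0.00034000305479426474, 0.00034000305479421345]) (array([0.56725293, 0.18438795, 0.01341332]), [0.0006451585598750467, 0.0006451585598749997])
tip (array([0.37152535, 0.31630872, 0.00586429]), [0.0003493705217495906, 0.00034937052174945375])
```

View pics/z.png

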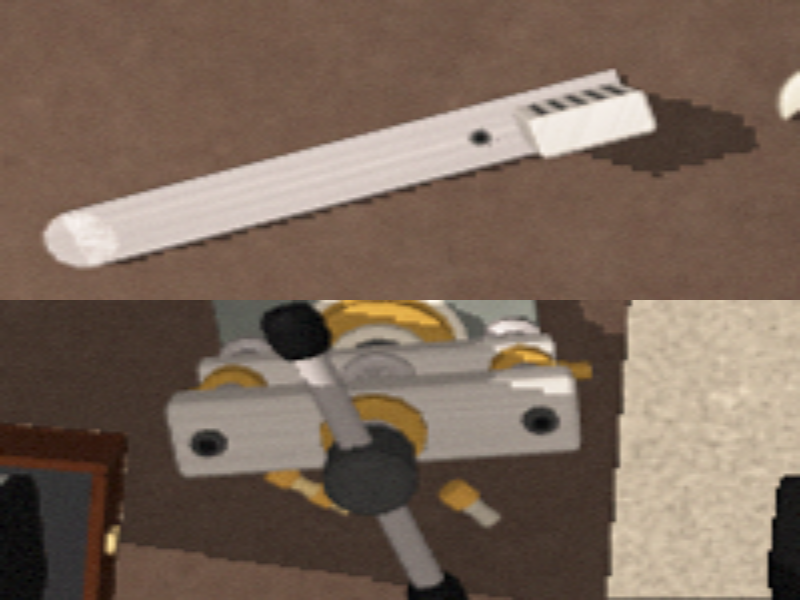

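The zoom shows the blade clean on the bench and the screw head and bar ends clear. Stage yaw is 5.8° in both views and the cell origin comes out at about (0.552, 0.037), which agrees with the head triangulation. The gauge origin from the tip (0.516, 0.365) agrees with the grip top. Bar angle is about 103° in the cell frame, so q≈1.34 and the gap is about 9.4 mm. Now I'll grasp the gauge.

```bash
cat >> h.py <<'E'
from scipy.spatial.transform import Rotation as Ro
R0=Ro.from_quat([.70710678,.70710678,0,0])
def Q(psi): return (Ro.from_euler('z',psi,degrees=True)*R0).as_quat()
C=np.array([.552,.037]);YAW=5.8
def W(x,y):
    a=np.radians(YAW);return C+[np.cos(a)*x-np.sin(a)*y,np.sin(a)*x+np.cos(a)*y]
def st():
    s=get_obs();print('t%.1f'%s['time_s'],'p',np.round(s['position'],4),'F',np.round(s['wrist_force'],1),'w %.4f g %.1f j6 %.2f'%(s['gripper_width'],s['grip_force'],s['joint_pos'][5]));return s
E
python3 - <<'E'
from h import *
s,d=load('scene0'),load('side0');print('bottle cap',tri((s,(438,233)),(d,(284,147))))
x,y=.5155,.3653;psi=-70.7
hand.move_gripper(.05,60)
bot.reach((x,y,.11),Q(psi));st()
bot.servo_line((x,y,.027),velocity=.08);bot.dwell(.2);st()
hand.move_gripper(0,60);bot.dwell(.2);st()
bot.servo_line((x,y,.10),velocity=.1);bot.dwell(.2);st()
E
```

```text
bottle cap (array([ 0.58102782, -0.25086697,  0.11658752]), [0.00614671058692464, 0.006146710586924739])
t4.5 p [0.5155 0.3653 0.1102] F [-0.1  0.6  1.2] w 0.0499 g 0.0 j6 1.85
t5.9 p [0.5158 0.3655 0.0276] F [-0.5 -0.4  0.4] w 0.0501 g 0.0 j6 1.85
t6.6 p [0.5157 0.3654 0.0272] F [ 0.  -0.4  4. ] w 0.0132 g 59.0 j6 1.85
t7.6 p [0.5151 0.3651 0.0992] F [-0.3 -0.1 -2.5] w 0.0135 g 58.4 j6 1.85
```

```bash
python3 - <<'E'
from h import *
p=W(0,.245)
bot.servo_line((.5155,.3653,.15),velocity=.15)
bot.reach((*p,.15),Q(YAW))
bot.servo_line((*p,.027+.022+.008),velocity=.1);bot.dwell(.3);st()
w=cam('wrist','w1');s=cam('side','s1')
print('expected tip px',proj(w,[*W(0,.09),.032+.0025]),proj(s,[*W(0,.09),.035]))
a=cv2.resize(cv2.imread('pics/s1.png')[140:260,230:350],None,fx=5,fy=5)[:, :600]
b=cv2.imread('pics/w1.png')[:, 220:420]
cv2.imwrite('pics/m1.png',np.hstack([a,cv2.copyMakeBorder(b,0,200,0,0,0)]))
E
```

```text
t10.8 p [0.5275 0.2809 0.0574] F [-1.1  0.6 -3.4] w 0.0131 g 58.4 j6 0.39
expected tip px [[320.09602529 466.25015501]] [[292.43430617 225.02828387]]
```

View pics/m1.png

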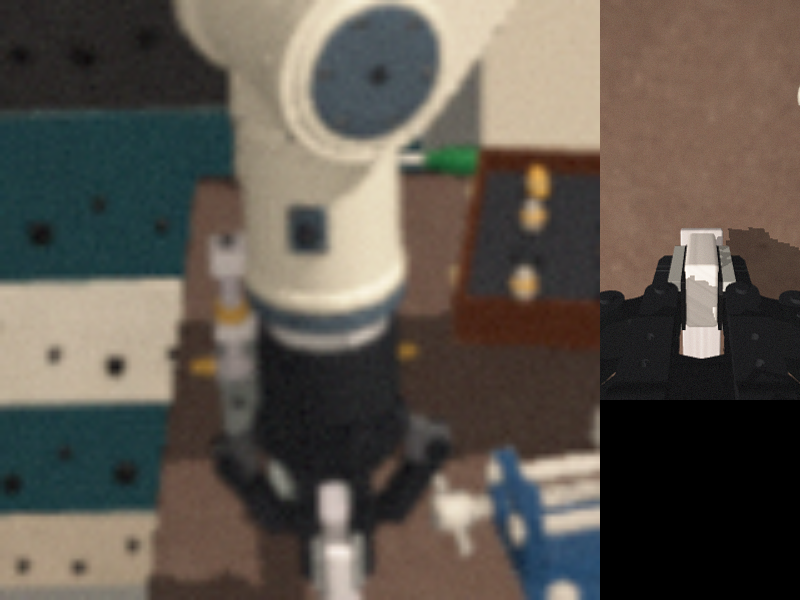

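The gauge is held straight in the jaws, with the grip at wrist (320,270). The arm hides the tip in the side view. I'll lower it to contact with the stage, then slide it in.

```bash
python3 - <<'E'
from h import *
def F(): 
    bot.dwell(.12);return get_obs()['wrist_force']
p=W(0,.245);f0=F();z=.054
bot.servo_line((*p,z),velocity=.05)
while z>.0475:
    f=F()
    if f[2]-f0[2]>2.0: break
    z-=.001;bot.servo_line((*p,z),velocity=.02)
print('z',z,f-f0);st()
z+=.0003
bot.servo_line((*W(0,.128),z),velocity=.08);f0=F();st()
a=np.radians(YAW);yd=np.array([-np.sin(a),np.cos(a),0])
y=.128
while y>.114:
    y-=.001;bot.servo_line((*W(0,y),z),velocity=.02);f=F()
    print(round(y,4),round(float((f-f0)@yd),2),round(float(f[2]-f0[2]),2))
    if (f-f0)@yd>4: break
st()
E
```

```text
z 0.047999999999999994 [-0.94414302  1.73635574  6.20643316]
t13.6 p [0.5275 0.281  0.0484] F [-0.5  2.2  4.4] w 0.0130 g 59.4 j6 0.39
t15.3 p [0.5402 0.1649 0.0492] F [-1.   2.7  9.2] w 0.0132 g 60.0 j6 0.19
0.127 1.05 0.37
0.126 0.2 -0.79
0.125 1.32 -1.22
0.124 1.92 -0.39
0.123 2.43 0.04
0.122 2.17 -0.98
0.121 3.23 0.2
0.12 7.48 -1.7
t18.3 p [0.541  0.1581 0.0492] F [-1.6 10.2  7.5] w 0.0131 g 59.8 j6 0.18
```

The blade seated on the end stop at y≈0.1205, where 0.121 was expected. Now I'll release it and push the bar round.

```bash
cat >> h.py <<'E'
def barpose(q,z,r=.051):  # TCP over arm A (opposite bar_end) for screw angle q
    th=180-np.degrees(q)+YAW; t=np.radians(th)
    return (*(C+r*np.array([np.cos(t),np.sin(t)])),z),Q(th-90)
def zb(q): return .022+.012-.00191*q+.118+.002
E
python3 - <<'E'
from h import *
hand.move_gripper(.045);bot.dwell(.1);st()
p=get_obs()['position'];bot.servo_line((p[0],p[1],.20),velocity=.2)
q0=1.34
P,o=barpose(q0,.21);bot.reach(P,o);hand.move_gripper(.028)
P,o=barpose(q0,zb(q0));bot.servo_line(P,o,velocity=.1);bot.dwell(.1);st()
hand.move_gripper(.019,20);bot.dwell(.1);st()
for q in np.linspace(q0,3.75,13)[1:]:
    P,o=barpose(q,zb(q));bot.servo_line(P,o,velocity=.06)
    f=get_obs()['wrist_force']
    print(round(q,2),np.round(f,1),end=';')
bot.dwell(.1);s=st()
hand.move_gripper(.028)
P,o=barpose(3.75,.23,.051);bot.servo_line(P,o,velocity=.2)
bot.reach((*W(0,.10),.30),Q(YAW));bot.dwell(.2);cam('wrist','b1');st()
cv2.imwrite('pics/b1z.png',cv2.resize(cv2.imread('pics/b1.png')[80:340,230:430],None,fx=3,fy=2.3))
E
```

```text
t18.8 p [0.5397 0.1562 0.0481] F [-0.  0. -0.] w 0.0449 g 0.0 j6 0.18
t21.3 p [0.536  0.0853 0.1522] F [ 0.3 -0.3 -0.1] w 0.0279 g 0.0 j6 -0.18
t21.6 p [0.5355 0.0852 0.1516] F [ 0.1 -0.8 -0.3] w 0.0191 g 0.0 j6 -0.18
1.54 [-1.   0.2 -0.2];1.74 [-0.4  1.1  0.3];1.94 [-0.2 -0.5 -0.5];2.14 [-0.5  0.9 -0.1];2.34 [-0.1  0.2 -0.3];2.54 [ 0.7  0.6 -1.4];2.75 [-0.6 -0.3  0. ];2.95 [-0.3  0.4 -0.5];3.15 [ 0.1  0.8 -0.4];3.35 [-0.  -0.6  0.3];3.55 [-0.1  0.6  0.4];3.75 [-0.1 -0.9 -0.1];t25.9 p [0.5967 0.0125 0.1469] F [0.9 0.9 0.3] w 0.0189 g 0.0 j6 2.09
t28.7 p [0.5419 0.1363 0.2999] F [ 0.3 -0.2 -0. ] w 0.0279 g 0.0 j6 0.14
```

View pics/b1z.png

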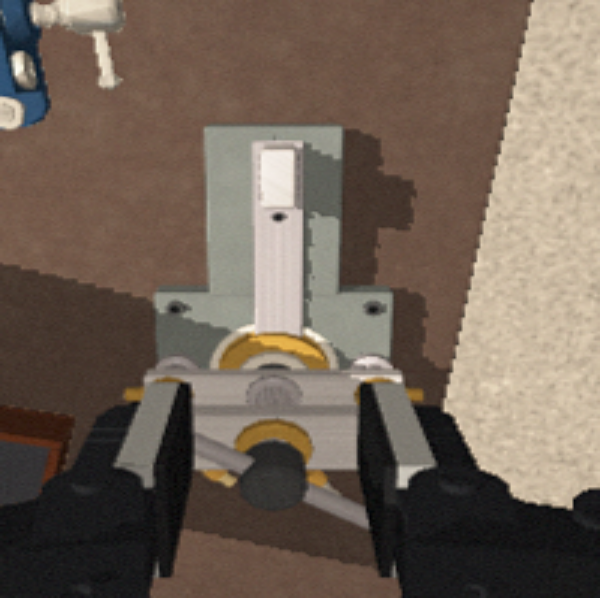

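The blade lies straight in the cell with its grip at crop (278,178), and the bar has turned with its rod at crop (225,449)–(345,511). I'll measure the bar angle from an unobstructed pose using black-end masks.

```bash
cat >> m.py <<'E'
def barq(c,qg):
    z=zb(qg)-.002;out=[]
    for k in (0,180):
        t=np.radians(k-np.degrees(qg)+YAW)
        e=proj(c,[*(C+.051*np.array([np.cos(t),np.sin(t)])),z])[0].astype(int)
        u,v=e;w=17
        im=c['frame'][v-w:v+w,u-w:u+w].max(2);m=(im<50).astype(np.uint8)
        n,l,s,ce=cv2.connectedComponentsWithStats(m);k2=1+np.argmax(s[1:,4])
        uv=ce[k2]+[u-w,v-w];out.append((e,np.round(uv,1),s[k2,4],onz(c,uv,z)))
    d=out[0][3]-out[1][3];ang=np.degrees(np.arctan2(d[1],d[0]))
    for o in out: print('  ',o[0],o[1],o[2],np.round(o[3],4))
    q=np.radians((YAW-ang)%360);print('  mid',np.round((out[0][3]+out[1][3])/2,4),'len %.4f q %.3f gap %.2f'%(np.linalg.norm(d),q,12-1.91*q));return q
E
python3 - <<'E'
from m import *
print('before');barq(load('c2'),1.34);barq(load('wrist0'),1.34)
for n,p in (('b2',(.52,.03,.36)),('b3',(.56,.02,.33))):
    bot.reach(p,Q(0));bot.dwell(.2);barq(cam('wrist',n),3.71)
st()
E
```

```text
before
   [362 214] [363.6 215.1] 164 [ 0.5694 -0.0117  0.1494]
   [334 128] [334.2 127.9] 187 [0.5347 0.0856 0.1494]
  mid [0.552  0.037  0.1494] len 0.1033 q 1.329 gap 9.46
   [248 226] [248.5 226.4] 381 [ 0.5688 -0.0114  0.1494]
   [189  93] [188.   92.3] 526 [0.5342 0.0861 0.1494]
  mid [0.5515 0.0373 0.1494] len 0.1034 q 1.331 gap 9.46
   [308 153] [308.5 153.2] 173 [0.5062 0.0607 0.1449]
   [389 194] [389.5 194.8] 157 [0.5977 0.0139 0.1449]
  mid [0.5519 0.0373 0.1449] len 0.1028 q 3.716 gap 4.90
   [267 147] [266.4 146. ] 224 [0.5058 0.061  0.1449]
   [357 191] [357.2 191.8] 206 [0.5977 0.0141 0.1449]
  mid [0.5518 0.0376 0.1449] len 0.1031 q 3.715 gap 4.90
t30.1 p [0.5598 0.0203 0.3308] F [ 0.4 -0.5  0.4] w 0.0280 g 0.0 j6 0.03
```

Both views agree on q=3.716, a free gap of 4.90 mm that only just touches the blade. I'll push on to q≈3.87, about 0.4 mm of spring preload.

```bash
python3 - <<'E'
from m import *
q0=3.72
P,o=barpose(q0,.21);bot.reach(P,o)
P,o=barpose(q0,zb(q0));bot.servo_line(P,o,velocity=.1);hand.move_gripper(.019,20)
for q in (3.81,3.905):
    P,o=barpose(q,zb(q));bot.servo_line(P,o,velocity=.03)
bot.dwell(.2);st();hand.move_gripper(.028)
P,o=barpose(3.89,zb(q0));bot.servo_line((*P[:2],.21),velocity=.2)
for n,p in (('b4',(.52,.03,.36)),):
    bot.reach(p,Q(0));bot.dwell(.2);barq(cam('wrist',n),3.87)
    st()
E
```

```text
t33.7 p [0.5923 0.0057 0.1465] F [ 0.3 -0.4 -0.1] w 0.0191 g 0.0 j6 2.24
   [312 146] [311.6 146.6] 171 [0.51   0.0669 0.1446]
   [384 199] [385.7 199.4] 168 [0.5941 0.0072 0.1446]
  mid [0.5521 0.037  0.1446] len 0.1032 q 3.860 gap 4.63
t36.6 p [0.52   0.03   0.3598] F [-0.4 -0.7 -0.1] w 0.0281 g 0.0 j6 0.06
```

The free gap is now 4.63 mm, a light preload of about 2 N. Next I'll draw the blade out and lay it back where it came from.

```bash
python3 - <<'E'
from h import *
p=W(0,.1208)
hand.move_gripper(.045,60);bot.reach((*p,.14),Q(YAW))
bot.servo_line((*p,.0488),velocity=.1);bot.dwell(.15);st()
hand.move_gripper(0,60);bot.dwell(.2);st()
for y in (.135,.15,.17,.245):
    bot.servo_line((*W(0,y),.0488),velocity=.06);st()
bot.servo_line((*W(0,.25),.15),velocity=.15)
bot.reach((.5155,.3653,.15),Q(-70.7))
bot.servo_line((.5155,.3653,.035),velocity=.12);bot.dwell(.15);f0=st()['wrist_force']
z=.030;bot.servo_line((.5155,.3653,z),velocity=.03)
while z>.026:
    z-=.001;bot.servo_line((.5155,.3653,z),velocity=.02);bot.dwell(.1)
    if get_obs()['wrist_force'][2]-f0[2]>2: break
print(z);st()
hand.move_gripper(.05);bot.dwell(.2)
bot.servo_line((.5155,.3653,.15),velocity=.15)
bot.reach((.46,.31,.30),Q(0));cam('wrist','e1');cam('side','e2');st()
a=cv2.imread('pics/e1.png');b=cv2.imread('pics/e2.png')[140:330,240:400]
cv2.imwrite('pics/e.png',np.hstack([a[:,150:550],cv2.resize(b,(400,400))]))
E
```

```text
t39.1 p [0.5403 0.1573 0.0495] F [ 0.   0.1 -0.1] w 0.0455 g 0.0 j6 0.18
t39.7 p [0.5402 0.1573 0.0492] F [-0.2  1.1  6.4] w 0.0131 g 59.3 j6 0.18
t40.1 p [0.5387 0.1712 0.0492] F [ 0.2 -2.3  6.2] w 0.0130 g 59.5 j6 0.20
t40.5 p [0.5371 0.186  0.0492] F [-1.3 -2.8  6.3] w 0.0131 g 59.6 j6 0.23
t40.9 p [0.535  0.2058 0.0492] F [-0.8 -3.8  7.1] w 0.0132 g 59.7 j6 0.26
t42.3 p [0.5273 0.281  0.0489] F [-0.8  2.6  3.1] w 0.0131 g 58.9 j6 0.39
t45.7 p [0.516  0.3656 0.0359] F [ 0.4  0.4 -2.3] w 0.0132 g 58.4 j6 1.85
0.026999999999999996
t47.1 p [0.5157 0.3654 0.0273] F [-0.7 -0.2  3.1] w 0.0133 g 58.8 j6 1.85
t50.0 p [0.4599 0.31   0.299 ] F [-0.7 -0.4  0. ] w 0.0500 g 0.0 j6 0.59
```

View pics/e.png

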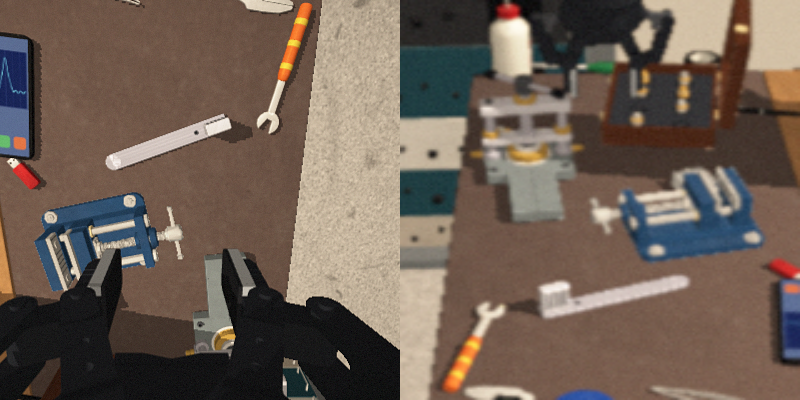

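The blade lies flat at its old place, tip at (112,162) and grip at (218,126) in the left panel, well clear of the cell. Nothing else has moved.

```bash
python3 -c "
from h import *
print(hand_in())"
```

```text
the job is handed in; nothing more can be done
None
```

The job is handed in: the blade went in to the end stop, the screw was set to a free gap of about 4.63 mm (a light drag of about 2 N on the blade), and the blade was drawn out and laid flat back at its starting place; the clock read about 50 s.

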